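Lay a load-cell blank into the locating corner

ROBOT

A 6-joint arm with a two-finger parallel gripper is mounted at the origin on the work surface. World frame = base frame: x ahead of the robot, y to its left, z up, the work surface at z = 0. Lengths are in mm, angles in rad, forces in N, time in s.
With the tool pointing down it reaches from about 300 to 775 mm from the base axis. Payload 14.6 kg.
Tool frame: the origin (TCP) lies at the very end of the fingers, on their centre line; the grasp point (between the pads) lies 19 mm behind it; z points along the fingers, y is the line along which they close (so a half turn about z gives the same grasp; the last joint's range is limited). The gripper opens to 94 mm and grips with 3 to 60 N. Pads are 16 mm wide; open, the fingers measure 119 mm over their backs; the gripper's body (75 mm by 177 mm) begins 78 mm behind the grasp point.
Start: joints at [-1.396, 0.3, 1.521, -0, 1.321, -0.067], TCP at [131.691, -533.991, 205.446] pointing down, gripper open.
Joint ranges: [-3.03, 3.03], [-0.79, 2.21], [0.23, 2.52], [-1.04, 4.18], [0, 3.07], [-2.55, 2.55]. Speed limits (rad/s): [2.22, 2.22, 2.57, 3.14, 3.14, 3.14].

INTERFACE

Orientations are given as [roll, pitch, yaw] about the fixed x, y, z axes, in that order (R = Rz(yaw) Ry(pitch) Rx(roll)).
In Python, from cell import manip, eyes, ticket gives the robot as it stands. The module is installed in compiled form; this text tells all that it offers.
- The arm moves only by the tool arm_command, never from a script. Its argument "plan" is a list of rows, each a list of 5 numbers: the opening, from -1 (shut) to 1 (fully open), then the shift along the tool's x, y, z in m, then the turn about the tool's z in rad. In form: [[jaw, dx, dy, dz, roll], ...]. A call has 1 to 20 rows; each row shifts and turns the commanded pose from where the row before left it, along the tool's axes as they then stand; what a row does not reach is not made up. A row lasts 1/8 s, in which the tool goes at most 62.5 mm and 10.7 degrees, less where a joint would pass 70% of its speed; a pose out of reach is approached as far as the arm can. A call is refused whole if a number of a shift passes 0.0625 or a number of a turn 0.188, either way. A call with a gripper value outside its range is refused whole. The fingers move at their own pace and stop on an object; "newtons" is the grip in N (left out, the last holds). Time passes only in rows, so rows that do not move let the fingers close. It gives the time, the measured TCP pose, the force, the opening and the grip force at its end, in the units of the state.
- manip.read_state(): the state, without advancing time (a new reading comes with each control period).
- eyes.camera(name): name is "side" or "top" or "wrist"; returns a dict with "img" (384x512x3 uint8, blue, green, red), "z_map" (384x512 float32, mm along the optical axis (not along the pixel's ray), 0 where there is no reading), "fx", "fy", "cx", "cy" (pixels), "dist" ([k1, k2, p1, p2, k3] as OpenCV has them; the pictures are not rectified), "eye" and "orientation" of the camera in the world. Camera axes: x right, y down, z forward; pixel columns grow to the right and rows downward; lengths in mm; the calibration is good to about 2 mm. A picture is of the moment at which its call begins.
- ticket.sign_off(): hands the job in; it is judged then, once.
The state is a dict: "clock": time; "joints": joint angles; "qd": joint speeds; "effort": joint torques, N m; "eef_pos": TCP position; "eef_rot": TCP orientation; "wrist_force": force on the tool from outside, world axes, zero at the start; "moment": the same for the moment, N m; "finger_gap": finger opening in mm; "finger_force": force on a finger pad.
Only numpy, scipy, OpenCV 4.12 (cv2) and the standard library are available. Lean on these libraries where they do the work, as an engineer would, in place of code of your own. Each camera call takes 0.05 s, during which the arm holds its last target. There are 200 camera calls.

TASK

Tip the tall aluminium load-cell blank over onto its side on the black-topped fixture by pushing it, well above its balance point, towards the end stop, without lifting it off the fixture. Then slide it fully home, first pressing it sideways against the long back fence and then along the fence against the end stop, each time with a steady push of about 10 N for half a second and never more than 30 N on either stop, so that it is left lying flush against both with its round bores facing sideways. Leave everything else on the bench where it is.

Things in the scene. Friction and masses are not known exactly. Their poses are not given: they have to be found in the camera images.
- fixture: Flat plate fixed to the bench, 230 x 400 x 12 mm, slick black plastic top. Origin on the bench, z up, plate top at z = 12 mm; it spans x -80..150, y -180..220 mm. y runs from the free end to the end stop, x from the robot's side to the back fence. The area x -80..60, y -180..130 mm is clear but for the blank; bystanders stand behind the fence.
- end_stop: Rigid steel bar, 120 mm (along x) x 18 mm thick x 46 mm high, fixed on the plate across its +y end. Origin at the centre of the lower edge of its locating face; axes as the fixture's. The locating face looks to -y and lies at fixture y = 130 mm; it spans fixture x -65..55 mm.
- fence: Rigid steel bar, 260 mm (along y) x 18 mm thick x 46 mm high, fixed on the plate along its back. Origin at the centre of the lower edge of its locating face; axes as the fixture's. The locating face looks to -x and lies at fixture x = 60 mm; it spans fixture y -130..130 mm.
- blank: Bare aluminium bar 40 x 40 x 150 mm, 0.35-0.65 kg, evenly dense, upright on the plate near its free (-y) end, turned up to 0.12 rad. Origin: centre of the foot; z along its length, x along the bores (two dark round holes joined by a slot, on its +x and -x faces). Past its balance it falls freely, landing 15 mm+ short of both stops.
- blank_mid (a point): The middle of the blank, on its axis 75 mm from the foot; axes as the blank's. Tipped towards the end stop, the blank's z lies roughly along the fixture's +y and its -y face is up. The blank slides on the plate at about 1-2.5 N (friction about 0.3: pushed low it slides instead of tipping). Fully home, this point is at fixture (40, 55, 32) mm.
- cell_done: Bystander: finished load cell 30 x 30 x 130 mm with a brown gauge strip, lying along the fixture's y on the strip behind the back fence. Origin at the centre of its underside.
- pin_cup: Bystander: open steel cup, 52 mm across, 35 mm high, standing on the strip behind the back fence. Origin at the centre of its underside.
- cell_up: Bystander: finished load cell 30 x 30 x 130 mm with a brown gauge strip and green tags, upright on the bench to the robot's right of the fixture. Origin at the centre of its foot.
- cleaner: Bystander: white plastic bottle, 60 mm across, 160 mm high, standing on the bench to the robot's left. Origin at the centre of its underside.
- tape: Bystander: yellow ring, 90 mm across, 18 mm high, on the bench to the robot's left. Origin at the centre of its underside.
- driver: Bystander: screwdriver lying on the bench to the robot's right.
Mind the look-alikes: they are no part of the job. Leave any purple look-alike of the blank alone.

How it is judged:
By the outcome, as a careful person would: the job done as asked, in the order asked, and still so for the second after the job is handed in, with the robot touching nothing.
It also fails if it takes over 67 s, if anything falls off the work surface, if the arm or the gripper's body presses on something with over 40 N, if the wrist force passes 120 N, or if a joint passes its speed limit or range.

## Working session

There is one attempt and no reset: what is moved stays moved. The work goes in short steps, Python scripts to look and compute and a tool call to move; the robot and the scene stay as the last step left them, time stands still between calls to the robot, and variables do not carry over. Pictures are saved under pics/ and viewed, at most 10 in all, crops included, and the job is handed in when it is done.

Besides the shell and the picture viewer there is one more tool, called after "Request:" as name(argument=value, ...) on one line, values as JSON. arm_command: Moves the arm, as the interface text tells. Its arguments: {"type":"object","properties":{"plan":{"type":"array"},"newtons":{"type":"number"}},"required":["plan"]}

```bash
mkdir -p pics
cat > h.py <<'E'
import numpy as np, cv2
from scipy.spatial.transform import Rotation as R
from cell import manip, eyes, ticket
def cam(n):
    c=eyes.camera(n); c['K']=np.array([[c['fx'],0,c['cx']],[0,c['fy'],c['cy']],[0,0,1.]]); c['D']=np.array(c['dist'],float)
    o=np.array(c['orientation'],float); c['R']=o if o.shape==(3,3) else R.from_euler('xyz',o).as_matrix()
    c['e']=np.array(c['eye'],float); return c
def rays(c,p):
    q=cv2.undistortPoints(np.array(p,float).reshape(-1,1,2),c['K'],c['D']).reshape(-1,2)
    return np.c_[q,np.ones(len(q))]@c['R'].T
def onz(c,p,z):
    d=rays(c,p); return c['e']+d*((z-c['e'][2])/d[:,2])[:,None]
def cloud(c):
    v,u=np.mgrid[0:384,0:512]; p=np.c_[u.ravel(),v.ravel()]
    return (c['e']+rays(c,p)*c['z_map'].reshape(-1,1)).reshape(384,512,3)
E
python3 - <<'E'
from h import *
print({k:np.round(v,3).tolist() for k,v in manip.read_state().items()})
a=[cam(n) for n in('top','side')]
for n,c in zip(('top','side'),a):
    print(n,c['e'],c['orientation'],c['fx'],(c['z_map']>0).mean()); np.savez('pics/'+n,img=c['img'],z=c['z_map'],P=cloud(c))
    cv2.imwrite(f'pics/{n}0.png',cv2.resize(c['img'],(800,600)))
E
```

```text
{'clock': 0.0, 'joints': [-1.396, 0.3, 1.522, -0.0, 1.321, -0.067], 'qd': [0.0, 0.0, -0.001, -0.001, -0.0, -0.0], 'effort': [-0.002, -53.181, -35.274, 0.071, 0.024, -0.0], 'eef_pos': [131.64, -533.73, 204.885], 'eef_rot': [-3.14, -0.0, 0.242], 'wrist_force': [-0.624, -0.851, 0.198], 'moment': [0.055, -0.029, 0.047], 'finger_force': 0.0, 'finger_gap': 94.216}
top [ 476.72137222   -9.23863164 1372.90003682] [-3.08103515  0.00722801 -1.59661976] 420.5535567875758 0.99603271484375
side [-68.02053015 805.99799542 858.2799491 ] [-2.21978645e+00 -8.39258342e-04 -2.46713050e+00] 426.76612844924546 0.9960784912109375
```

View pics/top0.png

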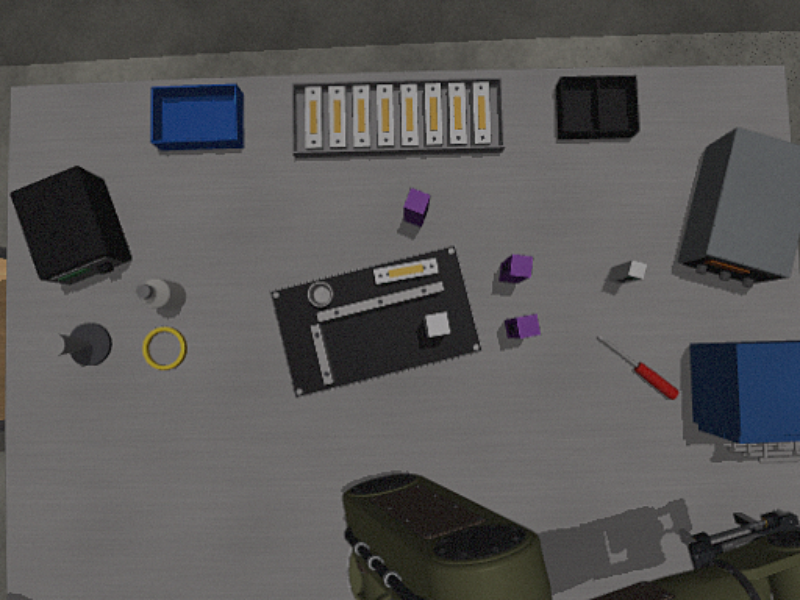

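View pics/side0.png

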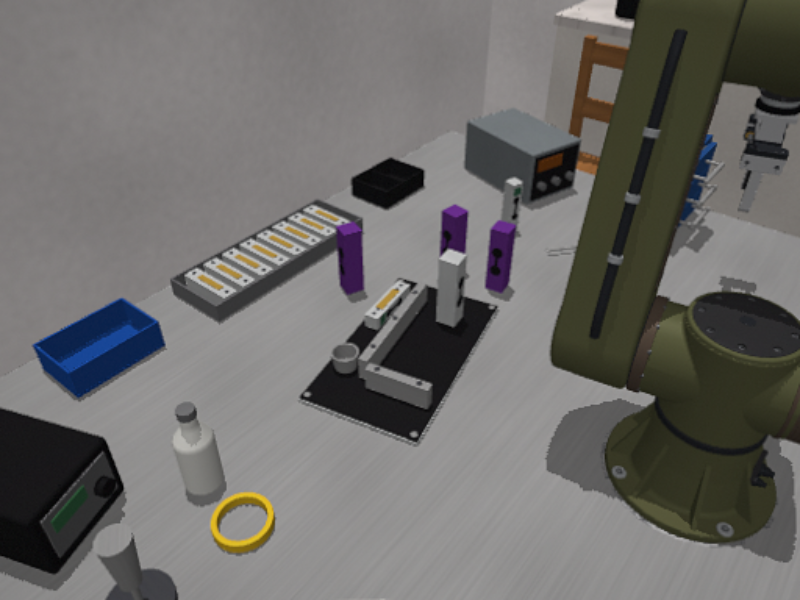

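The top view shows a black plate with corners (274,292), (453,247), (480,350) and (297,396), the fence above and the end stop on the left.

Candidates for the blank (800x600 top view):
- Bare white upright bar on the plate at (437,324)
- Purple look-alikes at (417,206), (517,267) and (522,326)
- Upright cell_up at (630,270)
- Lying cell_done at (405,271)

I choose the bare upright bar on the plate at (437,324). In the side view it is at (452,290).

```bash
cat > fix.py <<'E'
from h import *
t=np.load('pics/top.npz'); P,img=t['P'],t['img']
def main():
    g=img.max(2)
    roi=np.zeros(g.shape,bool); roi[150:262,168:312]=1
    z=P[...,2]
    # bars: height 45..75 in roi
    s=cv2.imread('pics/side0.png')[200:360,380:540]; 
    cv2.imwrite('pics/crop.png',np.hstack([cv2.resize(s,(400,400)),cv2.resize(img[150:262,230:342],(400,400))]))
    m=(roi&(g<60)).astype(np.uint8); m=cv2.morphologyEx(m,cv2.MORPH_CLOSE,np.ones((9,9)))
    c=max(cv2.findContours(m,0,2)[0],key=cv2.contourArea).reshape(-1,2)
    C=cam('top'); w=onz(C,c,12)[:,:2].astype(np.float32)
    r=cv2.minAreaRect(w); print('plate',r)
    for lo,hi in((50,66),(150,175)):
        mm=(roi&(z>lo)&(z<hi)&(g>70)).astype(np.uint8)
        n,l,st,ce=cv2.connectedComponentsWithStats(mm)
        for i in range(1,n):
            if st[i,4]>15:
                q=P[l==i]; cc=cv2.findContours((l==i).astype(np.uint8),0,1)[0][0].reshape(-1,2)
                zz=np.median(q[:,2]); print(lo,st[i],'z',zz,'rect',cv2.minAreaRect(onz(C,cc,58 if lo==50 else 162)[:,:2].astype(np.float32)))
main()
E
python3 fix.py
```

```text
plate ((510.78912353515625, 56.92439270019531), (224.6793212890625, 394.68206787109375), 12.56690788269043)
50 [203 181  81  25 455] z 58.35378904744425 rect ((548.9884643554688, 45.02275848388672), (17.517532348632812, 258.3323974609375), 12.56081771850586)
50 [199 208  14  38 209] z 58.25797255472503 rect ((446.4456787109375, 164.06532287597656), (118.76011657714844, 17.65432357788086), 12.463220596313477)
150 [272 200  16  16 193] z 162.5353328404201 rect ((498.5220642089844, -64.50419616699219), (39.07725143432617, 39.90085983276367), 8.803987503051758)
```

View pics/crop.png

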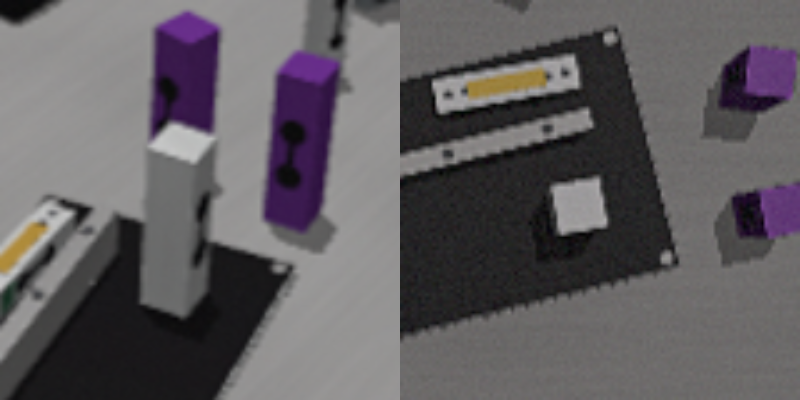

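The crop confirms the choice: the bare bar has no gauge strip and is upright on the plate, with bores on its robot-facing side. The purple ones stand off the plate. The fixture origin is about (481.3, 29.8) at yaw 0.219. The blank is at (498.5, -64.5) at yaw 0.154.

Request:
arm_command(plan=[[-1,0.033,-0.0225,0,0],[-1,0.033,-0.0225,0,0],[-1,0.033,-0.0225,0,0],[-1,0.033,-0.0225,0,0],[-1,0.033,-0.0225,0,0],[-1,0.033,-0.0225,0,0],[-1,0.033,-0.0225,0,0],[-1,0.033,-0.0225,0,0],[-1,0.033,-0.0225,0,0],[-1,0.033,-0.0225,0,0],[-1,0.033,-0.0225,0,0],[-1,0.033,-0.0225,0,0],[-1,0.033,-0.0225,0,0],[-1,0.033,-0.0225,0,0],[-1,0,0,0,0.088],[-1,0,0,0,0]], newtons=40)

```text
clock: 2.15
eef_pos: [504.8, -117.3, 205.1]
eef_rot: [-3.141, 0.001, 0.155]
wrist_force: [-0.8, -0.2, -0.1]
finger_gap: 0.4
finger_force: 0.0
```

Request:
arm_command(plan=[[-1,0.002,0,0.025,0],[-1,0,0,0.025,0],[-1,0,0,0.02,0],[-1,0,-0.01,0,0],[-1,0,0,0,0]])

```text
clock: 2.78
eef_pos: [505.4, -106.9, 136.4]
eef_rot: [3.141, -0.001, 0.155]
wrist_force: [0.5, 0.2, 0.4]
finger_gap: 0.4
finger_force: 0.0
```

Request:
arm_command(plan=[[-1,0,-0.004,0,0],[-1,0,-0.004,0,0],[-1,0,-0.004,0,0],[-1,0,-0.004,0,0],[-1,0,-0.004,0,0],[-1,0,-0.004,0,0]])

```text
clock: 3.52
eef_pos: [501.5, -83.3, 135.4]
eef_rot: [-3.142, 0.0, 0.154]
wrist_force: [-0.5, 0.2, 0.7]
finger_gap: 0.6
finger_force: 0.2
```

```bash
cat > see.py <<'E'
from h import *
def blank(n='top',lo=25,hi=175):
    c=cam(n); P=cloud(c); o=np.array([481.3,29.8,0]); a=.219
    Q=(P-o)@R.from_euler('z',a).as_matrix()
    g=c['img'].min(2); m=(g>60)&(Q[...,0]>-78)&(Q[...,0]<57)&(Q[...,1]>-175)&(Q[...,1]<127)&(Q[...,2]>lo)&(Q[...,2]<hi)
    return c,Q,m
E
python3 - <<'E'
from see import *
c,Q,m=blank('side'); s=manip.read_state(); print(s['eef_pos'],s['wrist_force'])
cv2.imwrite('pics/s1.png',cv2.resize(c['img'][110:270,170:390],(770,560)))
E
```

```text
[501.46942838 -83.03142631 135.40744284] [ 0.13786487  0.420145   -0.21061128]
```

View pics/s1.png

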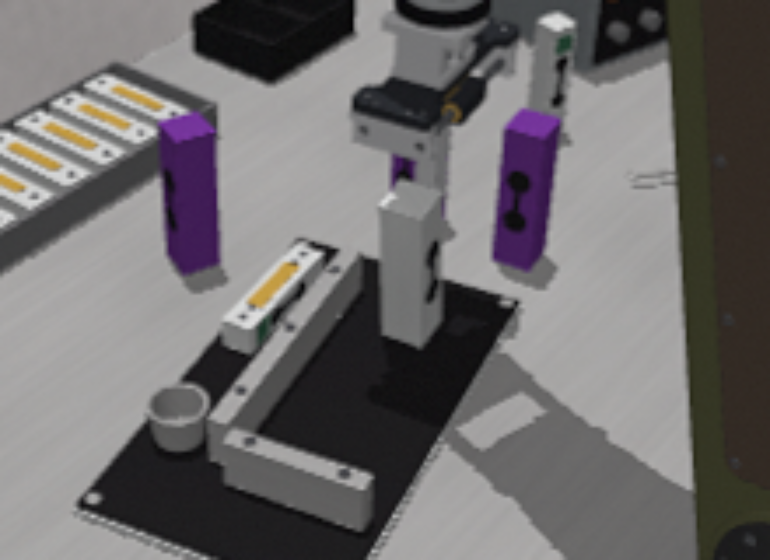

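The blank is still upright, at (410,260) in the crop, with the fingers behind it and its tilt just starting. I'll keep pushing.

Request:
arm_command(plan=[[-1,0,-0.004,0,0],[-1,0,-0.004,0,0],[-1,0,-0.004,0,0],[-1,0,-0.004,0,0],[-1,0,-0.004,0,0],[-1,0,-0.004,0,0],[-1,0,0,0,0],[-1,0,0,0,0],[-1,0,0,0,0],[-1,0,0,0,0]])

```text
clock: 4.82
eef_pos: [497.9, -60.0, 135.4]
eef_rot: [-3.142, 0.0, 0.154]
wrist_force: [0.3, -1.0, -0.3]
finger_gap: 0.7
finger_force: 0.0
```

Run:
```python
from see import *
c,Q,m=blank('side'); s=manip.read_state(); print(s['eef_pos'],s['wrist_force'])
cv2.imwrite('pics/s2.png',cv2.resize(c['img'][110:270,170:390],(770,560)))
c,Q,m=blank('top',45,60); q=Q[m]; print(len(q)); print(cv2.minAreaRect(q[:,:2].astype(np.float32)),np.median(q[:,2]))
```

```text
[497.90192791 -59.97219181 135.43606761] [-0.23852124  0.0420794  -0.33971288]
288
((5.3567352294921875, 41.40184783935547), (71.59965515136719, 39.373870849609375), 87.27618408203125) 52.232219825766826
```

View pics/s2.png

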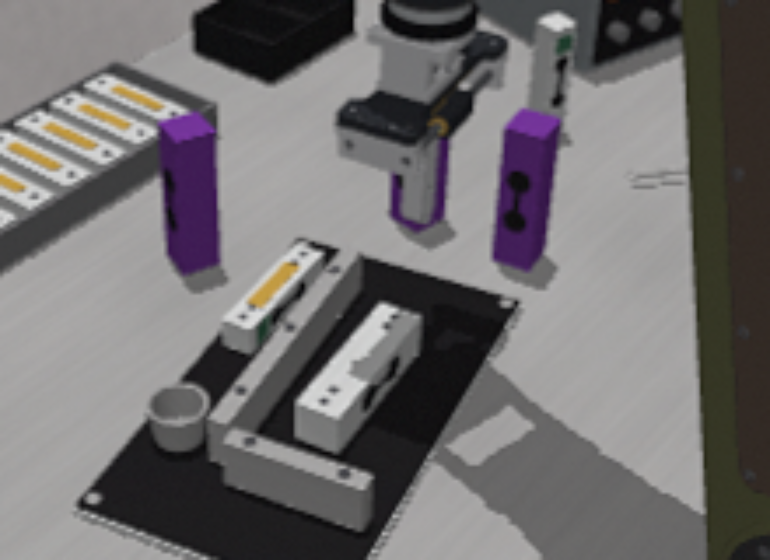

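The blank has tipped cleanly. In the crop it lies from (315,410) to (400,320), bores sideways, clear of both stops. Its middle is near fixture (3.5, 2). Next I move to its robot side.

Request:
arm_command(plan=[[-1,0,0,0,-0.065],[-1,-0.017,-0.031,0,0],[-1,-0.017,-0.031,0,0],[-1,-0.0175,-0.031,0,0],[-1,0,0,0,0],[-1,0,0,0.03,0],[-1,0,0,0.03,0],[-1,0,0,0.03,0],[-1,0,0,0.021,0],[-1,0,0,0,0],[-1,0,0,0,0]])

```text
clock: 6.3
eef_pos: [428.2, 19.4, 25.2]
eef_rot: [3.141, -0.001, 0.219]
wrist_force: [0.1, -0.3, -0.2]
finger_gap: 0.5
finger_force: 0.0
```

```bash
cat > w.py <<'E'
from see import *
s=manip.read_state(); A=R.from_euler('z',.219).as_matrix()
print('tcp',np.round((s['eef_pos']-np.array([481.3,29.8,0]))@A,1),'F',np.round(s['wrist_force']@A,1),s['clock'],s['eef_rot'])
for n in('top','side'):
    c,Q,m=blank(n,46,58); q=Q[m]; q=q[(q[:,0]>-25)]
    print(n,len(q),cv2.minAreaRect(q[:,:2].astype(np.float32)),'y',np.percentile(q[:,1],[1,99]),'x',np.percentile(q[:,0],[1,99]))
E
python3 w.py
```

```text
tcp [-54.1   1.4  25.2] F [ 0.1 -0.3 -0.2] 6.3 [ 3.14130052e+00 -9.20858472e-04  2.18587577e-01]
top 559 ((2.782970428466797, 2.938812255859375), (149.18922424316406, 39.81120681762695), 86.07415771484375) y [-70.0812241   76.04741495] x [-19.32262079  24.60677889]
side 282 ((8.263036727905273, 58.57756805419922), (142.33526611328125, 44.569339752197266), 83.64105987548828) y [-6.6239232  79.03536926] x [-15.67698324  28.36829686]
```

Request:
arm_command(plan=[[-1,0.008,-0.0015,0,0],[-1,0.008,0,0,0],[-1,0.007,0,0,0],[-1,0.003,0,0,0],[-1,0.003,0,0,0],[-1,0.003,0,0,0],[-1,0.003,0,0,0],[-1,0.003,0,0,0],[-1,0.003,0,0,0],[-1,0.003,0,0,0],[-1,0.003,0,0,0],[-1,0.003,0,0,0],[-1,0.003,0,0,0],[-1,0.002,0,0,0],[-1,0,0,0,0]])

```text
clock: 8.28
eef_pos: [481.1, 33.1, 24.5]
eef_rot: [3.142, -0.0, 0.219]
wrist_force: [0.2, -1.0, -0.5]
finger_gap: 0.3
finger_force: 0.0
```

```bash
python3 w.py
```

```text
tcp [ 0.5  3.3 24.5] F [-0.1 -1.  -0.5] 8.275 [ 3.14150127e+00 -4.49307630e-04  2.18827112e-01]
top 77 ((29.930265426635742, -28.142742156982422), (80.6798095703125, 36.57632064819336), 88.44525909423828) y [-68.36962539   9.36243591] x [13.76653587 48.15529519]
side 279 ((18.41446304321289, 11.461387634277344), (144.92506408691406, 57.27911376953125), 71.79151916503906) y [-1.61110307 79.39244129] x [-10.44154946  48.64794092]
```

Request:
arm_command(plan=[[-1,0.002,0,0,0],[-1,0.002,0,0,0],[-1,0.001,0,0,0],[-1,0.001,0,0,0],[-1,0.001,0,0,0],[-1,0,0,0,0]])

```text
clock: 9.12
eef_pos: [487.8, 34.7, 24.4]
eef_rot: [-3.142, -0.0, 0.219]
wrist_force: [-0.1, -0.1, -0.1]
finger_gap: 0.5
finger_force: 0.0
```

Request:
arm_command(plan=[[-1,0.001,0,0,0],[-1,0.001,0,0,0]])

```text
clock: 9.38
eef_pos: [489.6, 35.1, 24.5]
eef_rot: [-3.142, 0.0, 0.219]
wrist_force: [-0.5, -0.0, 1.1]
finger_gap: 0.5
finger_force: 0.7
```

```bash
python3 w.py
```

```text
tcp [ 9.3  3.3 24.5] F [-0.4  0.1  1.1] 9.375 [-3.14156947e+00  5.11040305e-05  2.18795685e-01]
top 62 ((53.85594940185547, -36.488311767578125), (53.3309440612793, 48.98592758178711), 43.27667999267578) y [-68.88085482  -4.16982647] x [20.1894735  56.54499785]
side 278 ((33.69481658935547, 32.76335906982422), (181.97288513183594, 58.134857177734375), 71.95991516113281) y [-9.02347967 80.61305304] x [-0.55228179 56.50337764]
```

Request:
arm_command(plan=[[-1,0.001,0,0,0],[-1,0,0,0,0]])

```text
clock: 9.72
eef_pos: [490.7, 35.3, 24.5]
eef_rot: [-3.142, -0.0, 0.219]
wrist_force: [-0.2, 0.1, -0.3]
finger_gap: 0.5
finger_force: 0.1
```

Request:
arm_command(plan=[[-1,0.001,0,0,0],[-1,0,0,0,0]])

```text
clock: 9.98
eef_pos: [491.7, 35.5, 24.5]
eef_rot: [-3.142, -0.0, 0.219]
wrist_force: [-0.9, 0.5, 0.6]
finger_gap: 0.8
finger_force: 0.1
```

Request:
arm_command(plan=[[-1,0.0005,0,0,0],[-1,0,0,0,0]])

```text
clock: 10.22
eef_pos: [492.1, 35.6, 24.4]
eef_rot: [-3.142, -0.0, 0.219]
wrist_force: [-1.2, -0.7, 0.1]
finger_gap: 0.5
finger_force: 0.4
```

Request:
arm_command(plan=[[-1,0.0005,0,0,0],[-1,0,0,0,0]])

```text
clock: 10.48
eef_pos: [492.6, 35.7, 24.5]
eef_rot: [-3.142, -0.0, 0.219]
wrist_force: [-0.6, -0.1, -0.5]
finger_gap: 0.2
finger_force: 0.4
```

Request:
arm_command(plan=[[-1,0.0005,0,0,0],[-1,0,0,0,0]])

```text
clock: 10.72
eef_pos: [493.0, 35.8, 24.4]
eef_rot: [3.142, 0.0, 0.219]
wrist_force: [-1.3, -0.0, 0.6]
finger_gap: 0.5
finger_force: 0.6
```

Request:
arm_command(plan=[[-1,0.0005,0,0,0],[-1,0,0,0,0]])

```text
clock: 10.98
eef_pos: [493.1, 35.8, 24.4]
eef_rot: [-3.142, 0.001, 0.219]
wrist_force: [-4.5, -1.8, 1.7]
finger_gap: 0.4
finger_force: 2.5
```

Request:
arm_command(plan=[[-1,0.0003,0,0,0],[-1,0,0,0,0]])

```text
clock: 11.22
eef_pos: [493.1, 35.8, 24.3]
eef_rot: [-3.141, 0.002, 0.219]
wrist_force: [-6.8, -2.6, 4.0]
finger_gap: 0.4
finger_force: 3.6
```

Request:
arm_command(plan=[[-1,0.0003,0,0,0],[-1,0,0,0,0]])

```text
clock: 11.48
eef_pos: [493.1, 35.9, 24.3]
eef_rot: [-3.141, 0.003, 0.219]
wrist_force: [-10.0, -2.4, 5.4]
finger_gap: 0.7
finger_force: 4.7
```

Request:
arm_command(plan=[[-1,0,0,0,0],[-1,0,0,0,0],[-1,0,0,0,0],[-1,0,0,0,0],[-1,0,0,0,0],[-1,0,0,0,0]])

```text
clock: 12.22
eef_pos: [493.1, 35.9, 24.3]
eef_rot: [-3.141, 0.003, 0.219]
wrist_force: [-8.7, -2.6, 4.7]
finger_gap: 0.4
finger_force: 4.6
```

Request:
arm_command(plan=[[-1,-0.001,0,0,0],[-1,-0.003,0,0,0],[-1,-0.016,0,0,0],[-1,-0.02,0,-0.02,0],[-1,0,0,-0.04,0],[-1,0,0,0,0]])

```text
clock: 12.98
eef_pos: [456.5, 27.3, 86.9]
eef_rot: [3.14, -0.005, 0.219]
wrist_force: [0.0, -1.0, -0.7]
finger_gap: 0.7
finger_force: 0.0
```

```bash
sed -i 's/c,Q,m=blank(n,46,58)/c,Q,m=blank(n,46,56.5)/; s/q\[(q\[:,0\]>-25)\]/q[(q[:,0]>-5)]/' w.py; python3 w.py
```

```text
tcp [-24.7   3.   86.9] F [-0.2 -1.  -0.7] 12.975 [ 3.14036164 -0.00530612  0.21874439]
top 482 ((38.65053176879883, 4.5021514892578125), (148.8014678955078, 36.42211151123047), 89.7027816772461) y [-68.4144511   77.42491671] x [20.59164776 56.45179751]
side 431 ((38.711341857910156, 5.304107666015625), (37.082218170166016, 151.72109985351562), 0.31732505559921265) y [-67.4946776   79.44708945] x [20.89978892 56.78567505]
```

Blank is flush to the fence. Before going to the foot end, I'll check clearance to the purple look-alikes and the wrist joint angle.

Run:
```python
from see import *
s=manip.read_state(); print('q',np.round(s['joints'],2))
A=R.from_euler('z',.219).as_matrix(); w=cam('wrist'); print('wrist cam off local',(w['e']-s['eef_pos'])@A)
c=cam('top'); Q=(cloud(c)-np.array([481.3,29.8,0]))@A
hsv=cv2.cvtColor(c['img'],cv2.COLOR_BGR2HSV); m=cv2.inRange(hsv,(125,80,30),(160,255,255))
n,l,st,_=cv2.connectedComponentsWithStats(m)
for i in range(1,n):
    if st[i,4]>40:
        q=Q[l==i]; q=q[q[:,2]>20]; print(st[i],np.round(np.percentile(q,[1,99],axis=0)).tolist())
```

```text
q [-0.02  0.24  1.91  0.    0.99  1.33]
wrist cam off local [ 72.40342381   0.54625332 179.72164619]
[258 121  17  24 275] [[204.0, -138.0, 25.0], [254.0, -91.0, 154.0]]
[319 163  22  18 279] [[41.0, -297.0, 26.0], [88.0, -250.0, 156.0]]
[323 201  23  16 245] [[-66.0, -279.0, 26.0], [-28.0, -238.0, 155.0]]
```

Purples are at fixture y < -238 and the gripper would reach only about -200, so it clears without turning.

Request:
arm_command(plan=[[-1,0,0.028,0,0],[-1,0.02,0.028,0,0],[-1,0.021,0.028,0,0],[-1,0.0215,0.029,0,0],[-1,0,0,0,0],[-1,0,0,0.03,0],[-1,0,0,0.02,0],[-1,0,0,0.013,0],[-1,0,0,0,0],[-1,0,0,0,0]])

```text
clock: 14.42
eef_pos: [540.9, -69.3, 22.1]
eef_rot: [3.141, -0.001, 0.219]
wrist_force: [0.3, 0.1, 0.4]
finger_gap: 0.5
finger_force: 0.0
```

```bash
python3 w.py
```

```text
tcp [  36.6 -109.7   22.1] F [0.3 0.  0.4] 14.425 [ 3.14124474e+00 -8.18299670e-04  2.18988301e-01]
top 325 ((38.736488342285156, 30.475330352783203), (36.40988540649414, 96.91486358642578), 0.05051396042108536) y [-16.50533996  78.1384859 ] x [20.55288331 56.41971004]
side 461 ((38.641937255859375, -18.62529754638672), (199.3251495361328, 36.58083724975586), 89.93657684326172) y [-101.0635903    79.82434137] x [21.07603453 56.7399638 ]
```

Request:
arm_command(plan=[[-1,0.0015,-0.008,-0.002,0],[-1,0,-0.008,0,0],[-1,0,-0.006,0,0],[-1,0,-0.003,0,0],[-1,0,-0.003,0,0],[-1,0,-0.003,0,0],[-1,0,-0.003,0,0],[-1,0,-0.003,0,0],[-1,0,-0.003,0,0],[-1,0,-0.003,0,0],[-1,0,-0.003,0,0],[-1,0,-0.003,0,0],[-1,0,-0.003,0,0],[-1,0,-0.003,0,0],[-1,0,-0.003,0,0],[-1,0,-0.003,0,0],[-1,0,-0.002,0,0],[-1,0,0,0,0]])

```text
clock: 16.77
eef_pos: [528.4, -7.3, 23.4]
eef_rot: [-3.141, -0.0, 0.219]
wrist_force: [-0.6, -0.3, -0.3]
finger_gap: 0.2
finger_force: 0.0
```

```bash
python3 w.py
```

```text
tcp [ 37.9 -46.4  23.4] F [-0.6 -0.1 -0.3] 16.775 [-3.14133769e+00 -3.48129699e-05  2.18918813e-01]
top 231 ((38.418418884277344, 84.13319396972656), (35.9542350769043, 65.51496887207031), 0.06475206464529037) y [ 51.99653035 116.45589407] x [20.59551507 56.30996357]
side 483 ((38.53932189941406, 33.8965950012207), (36.69169616699219, 185.99205017089844), 0.0622960589826107) y [-44.09824044 118.66338455] x [20.91095172 56.27354664]
```

Request:
arm_command(plan=[[-1,0,-0.002,0,0],[-1,0,-0.002,0,0],[-1,0,-0.002,0,0],[-1,0,-0.001,0,0],[-1,0,-0.001,0,0],[-1,0,0,0,0]])

```text
clock: 17.62
eef_pos: [526.6, 0.4, 23.5]
eef_rot: [-3.142, -0.0, 0.219]
wrist_force: [0.1, -0.3, 0.0]
finger_gap: 0.1
finger_force: 0.0
```

Request:
arm_command(plan=[[-1,0,-0.001,0,0],[-1,0,-0.001,0,0]])

```text
clock: 17.88
eef_pos: [526.2, 2.2, 23.5]
eef_rot: [3.142, -0.0, 0.219]
wrist_force: [-0.0, -1.9, -1.1]
finger_gap: 0.9
finger_force: 0.6
```

```bash
python3 w.py
```

```text
tcp [ 37.9 -36.7  23.5] F [-0.4 -1.8 -1.1] 17.875 [ 3.14153674e+00 -5.70807426e-05  2.18713738e-01]
top 221 ((38.724971771240234, 94.45652770996094), (36.46038055419922, 65.04722595214844), 0.11185929924249649) y [ 62.63288461 125.99841691] x [20.56320142 56.51134517]
side 462 ((38.481224060058594, 41.168025970458984), (36.601951599121094, 165.16871643066406), 0.08908126503229141) y [-27.10065008 122.07433822] x [21.11386403 56.71717964]
```

Request:
arm_command(plan=[[-1,0,-0.001,0,0],[-1,0,0,0,0]])

```text
clock: 18.23
eef_pos: [526.0, 3.3, 23.4]
eef_rot: [-3.141, 0.0, 0.219]
wrist_force: [-0.3, -1.3, -0.1]
finger_gap: 0.6
finger_force: 0.1
```

Request:
arm_command(plan=[[-1,0,-0.0005,0,0],[-1,0,0,0,0]])

```text
clock: 18.48
eef_pos: [525.9, 3.7, 23.4]
eef_rot: [-3.142, 0.0, 0.219]
wrist_force: [-0.4, -0.3, 0.9]
finger_gap: 0.5
finger_force: 0.4
```

Request:
arm_command(plan=[[-1,0,-0.0005,0,0],[-1,0,0,0,0]])

```text
clock: 18.73
eef_pos: [525.8, 4.2, 23.5]
eef_rot: [-3.142, -0.0, 0.219]
wrist_force: [0.5, -0.8, 0.3]
finger_gap: 0.2
finger_force: 0.4
```

Request:
arm_command(plan=[[-1,0,-0.0005,0,0],[-1,0,0,0,0]])

```text
clock: 18.98
eef_pos: [525.6, 4.7, 23.4]
eef_rot: [-3.142, 0.0, 0.219]
wrist_force: [0.8, -0.8, -0.2]
finger_gap: 0.5
finger_force: 0.4
```

Request:
arm_command(plan=[[-1,0,-0.0005,0,0],[-1,0,0,0,0]])

```text
clock: 19.23
eef_pos: [525.6, 5.0, 23.4]
eef_rot: [3.141, -0.0, 0.219]
wrist_force: [-0.1, -5.3, -0.3]
finger_gap: 0.2
finger_force: 1.9
```

Request:
arm_command(plan=[[-1,0,-0.0005,0,0],[-1,0,0,0,0]])

```text
clock: 19.48
eef_pos: [525.7, 5.0, 23.5]
eef_rot: [3.141, -0.0, 0.219]
wrist_force: [0.9, -8.5, -1.4]
finger_gap: 0.2
finger_force: 4.1
```

Request:
arm_command(plan=[[-1,0,-0.0005,0,0],[-1,0,0,0,0]])

```text
clock: 19.73
eef_pos: [525.6, 5.0, 23.5]
eef_rot: [3.14, -0.0, 0.219]
wrist_force: [1.8, -11.2, -1.1]
finger_gap: 0.5
finger_force: 6.0
```

Request:
arm_command(plan=[[-1,0,0,0,0],[-1,0,0,0,0],[-1,0,0,0,0],[-1,0,0,0,0],[-1,0,0,0,0]])

```text
clock: 20.35
eef_pos: [525.6, 5.0, 23.5]
eef_rot: [3.14, -0.0, 0.219]
wrist_force: [1.9, -11.5, -0.3]
finger_gap: 0.6
finger_force: 6.0
```

Request:
arm_command(plan=[[-1,0,0.001,0,0],[-1,0,0.004,0,0],[-1,0,0.02,0,0],[-1,0,0.03,-0.02,0],[-1,0,0,-0.05,0],[-1,-0.03,0.02,-0.05,0],[-1,-0.05,0.02,-0.02,0],[-1,-0.05,0,0,0],[-1,0,0,0,0]])

```text
clock: 21.48
eef_pos: [417.2, -116.2, 164.0]
eef_rot: [3.141, -0.001, 0.216]
wrist_force: [0.9, 0.6, -0.0]
finger_gap: 0.0
finger_force: 0.0
```

```bash
python3 w.py
python3 - <<'E'
from see import *
c=cam('side'); t=cam('top')
cv2.imwrite('pics/s3.png',np.hstack([cv2.resize(c['img'][110:270,160:320],(400,400)),cv2.resize(t['img'][120:270,165:315],(400,400))]))
E
```

```text
tcp [ -94.2 -128.6  164. ] F [ 1.   0.4 -0. ] 21.475 [ 3.14122782e+00 -5.57747743e-04  2.16390673e-01]
top 490 ((38.68034744262695, 53.542449951171875), (36.454898834228516, 146.16293334960938), 0.05635824054479599) y [-18.67758022 125.3940904 ] x [20.51905468 56.38766976]
side 438 ((38.300048828125, 51.64662170410156), (36.81353759765625, 146.38706970214844), 0.17108476161956787) y [-17.70018354 121.33706359] x [20.94850803 56.37525449]
```

View pics/s3.png

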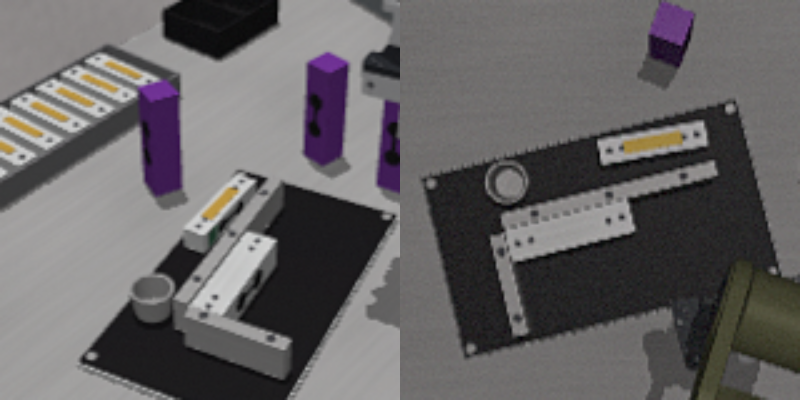

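The blank lies flush in the corner of fence and end stop (right panel, about (570,228)), bores sideways, and the bystanders have not moved. Handing in.

```bash
python3 -c "
from cell import ticket
print(ticket.sign_off())"
```

```text
the job is handed in; nothing more can be done
None
```

The blank was tipped over and slid home; in the final pictures it lies flush against the fence and the end stop, bores sideways. I pressed it with about 10 N on the fence and then about 11 N on the stop, at least half a second each. The bystanders in view had not moved, and the job was handed in at about 21.6 s.

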